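# Pack a sample box and fold its carton shut

## Robot

A 7-joint arm with a two-finger parallel gripper is mounted at the origin on a cart in front of the work surface, level with it; the furniture and walls round the work are solid. World frame = base frame: x ahead of the robot, y to its left, z up, the work surface at z = 0. Lengths are in m, angles in degrees, forces in N, time in s.
With the tool pointing down it reaches from about 0.425 to 1.025 m from the base axis. Payload 9.4 kg.
Tool frame: the origin (TCP) lies midway between the tips of the shut fingers; the grasp point (between the pads) lies 19 mm behind it; z points along the fingers, y is the line along which they close (so a half turn about z gives the same grasp; the last joint's range is limited). The gripper opens to 85 mm and grips with 20 to 120 N. Pads are 22 mm wide; open, the fingers measure 114 mm over their backs; the gripper's body (76 mm by 85 mm) begins 54 mm behind the grasp point. The pads swing forward as they close: fully open they stand 13 mm farther back than shut.
Start: joints at [60.808, 34.337, -0.143, 91.639, 0.103, 54.024, -4.572], TCP at [0.304, -0.658, 0.231] pointing down, gripper open.
Joint ranges: [-147.43, 147.43], [-19.82, 112.94], [-74.19, 73.91], [6.32, 146.72], [-59.91, 239.91], [6.04, 106.73], [-150.56, 150.56]. Speed limits (degrees/s): [127.2, 127.2, 172.46, 172.46, 180, 180, 180].

## Interface

Orientations are given as [roll, pitch, yaw] about the fixed x, y, z axes, in that order (R = Rz(yaw) Ry(pitch) Rx(roll)).
In Python, from plant import bot, vision, order gives the robot as it stands.
- The arm moves only by the tool move_arm, never from a script. Its argument "steps" is a list that holds one entry, the list of rows, each a list of 7 numbers: the shift along the world's x, y, z in parts of the range, where 1.0 means 1 m, then the turn, a rotation vector about the world's x, y, z in shares of pi/2 rad (1.0 is pi/2 rad), then the closure, from 0 (fully open) to 1 (shut). In form: [[[dx, dy, dz, rx, ry, rz, grip], ...]]. A call has 1 to 8 rows; each row is the pose to reach, as a shift and turn from the pose commanded when the call began; what a row does not reach only later rows make up. A row lasts 1/10 s, in which the tool goes at most 50 mm and 8.59 degrees, less where a joint would pass 70% of its speed; a pose out of reach is approached as far as the arm can. A call with a gripper value outside its range is refused whole. The fingers move at their own pace and stop on an object; the grip force is fixed at half the most. Time passes only in rows, so rows that repeat a pose let the fingers close. It gives the time, the measured TCP pose, the force, the opening and the grip force at its end, in the units of the state.
- bot.get_obs(): the state, without advancing time (a new reading comes with each control period).
- vision.grab_frame(name): name is "scene" or "top"; returns (picture, depth): 400x640x3 uint8, blue, green, red; 400x640 float32, m along the optical axis (not along the pixel's ray), 0 where there is no reading.
- vision.camera_info(name): a dict with "fx", "fy", "cx", "cy" (pixels), "rvec" (rotation vector, rad) and "tvec" (3), from world to camera coordinates, as OpenCV has them. Camera axes: x right, y down, z forward; pixel columns grow to the right and rows downward; lengths in m; the calibration is good to about 2 mm. A picture is of the moment at which its call begins. camera_info takes no time and is no camera call.
- order.hand_in(): hands the job in; it is judged then, once.
Trained networks look in the newest picture that a camera, given by its name, has taken for a name from the list of things; names that differ only in an ending like _2 or _b are one class to them, and where a whole thing is asked for, a point or a joint stands for the part that bears it (a point fixed in the world has none). Each returns a list of dicts, best first, with "p" (0 to 1); they miss things now and then, are a little off and sometimes report something else, mostly with a low value. They report only what shows in the picture. A call takes as long as a camera call. They do not tell look-alikes from the thing itself.
- vision.search_frame(camera, name): "extent" ([centre column, centre row, width, height] in pixels, round what is visible of it).
- vision.silhouettes(camera, name): "region" (400x640 bool, what is visible of it) and "extent" ([centre column, centre row, width, height] in pixels, round what is visible of it).
The state is a dict: "t": time; "qpos": joint angles; "qvel": joint speeds; "joint_torque": joint torques, N m; "eef_pos": TCP position; "orientation": TCP orientation; "contact_force": force on the tool from outside, world axes, zero at the start; "torque": the same for the moment, N m; "opening": finger opening in m; "grasp_force": force on a finger pad.
Only numpy, scipy, OpenCV 4.12 (cv2) and the standard library are available. Lean on these libraries where they do the work, as an engineer would, in place of code of your own. Each camera call takes 0.05 s, during which the arm holds its last target. There are 200 camera calls.

## Task

Pack the clear sample box for shipment: set it down, without dropping it, flat in the foam pocket of the open carton. Then fold both small end flaps fully down, and after them the large cover, so that the carton is left flat and closed. Do not push the loupe, the tape roll or the pliers about.

Things in the scene. Friction and masses are not known exactly. Their poses are not given: they have to be found in the camera images.
- sample_box: Clear flat box holding a dark cell sample on pink foam, 62 (its x) x 82 (its y) x 22 mm high, about 50 g, loose. Origin at the centre of its underside, z up. Grasp it from above across its 62 mm width (along its x). Either way round will do in the pocket.
- carton: Grey plastic shipping carton fixed to the bench, 138 (its x) x 150 (its y) x 60 mm high without flaps, walls 4 mm, open on top. Origin at the centre of its underside; +x is the far side where the cover is hinged, +y its left end; turned up to 0.25 rad. Dark foam inside, its top 22 mm above the underside, leaves 29 mm (x) and 25 mm (y) of foam between pocket and walls.
- pocket (a point): Centre of the lighter grey floor of the rectangular foam pocket, 72 (x) x 92 (y) mm, 12 mm deep, in the middle of the carton; the floor is 10 mm above the carton's underside, so the sample box stands 10 mm proud of the foam. Axes as the carton's.
- end_flap_left (a joint): Angle of the small flap at the carton's +y end: 0 = folded flat inward over the opening (a stop), 1.57 = upright, more = leaning outward; starts 1.9 to 2.4. Plate 128 mm wide, 4 mm thick, reaching 55 mm from its hinge. Its stiff crease (0.02 N m) keeps it where it is left; shut fingertips pushing from outside fold it.
- end_flap_right (a joint): The same flap at the carton's -y end, same values and starts (0 flat and closed).
- cover (a joint): Angle of the large cover hinged at the carton's +x (far) rim: 0 = closed flat (a stop), 1.57 = upright, more = leaning away from the robot; starts 1.75 to 2.05. Plate 148 mm wide, 4 mm thick, reaching 143 mm from its hinge; a 14 mm lip at its free edge hangs over the front wall when closed. Its stiff crease (0.06 N m) keeps it where it is left.
- end_flap_left_hinge (a point): Middle of the left end flap's hinge line, which runs along the carton's x, 62 mm above its underside; axes as the carton's.
- end_flap_right_hinge (a point): Middle of the right end flap's hinge line, likewise.
- cover_hinge (a point): Middle of the cover's hinge line, which runs along the carton's y, 66.5 mm above its underside; axes as the carton's.
- end_flap_left_edge (a point): Middle of the left end flap's free edge; moves with the flap.
- end_flap_right_edge (a point): Middle of the right end flap's free edge; moves with the flap.
- cover_edge (a point): Middle of the cover's free edge; moves with the cover.
- dispenser: Bystander and obstacle: the tall white metal frame at the right rear, always in the same place, fixed: 290 (x) x 320 (y) x 475 mm high, origin about the centre of its underside. Its front stands some 140 mm and its left side 160 mm from the origin. The arm starts to the right of it: swing in front of it, not through it.
- loupe: Bystander: black round loupe, 37 mm across, 34 mm high, standing to the left. Leave alone.
- tape_ring: Bystander: amber tape roll lying flat, 67 mm across, 12 mm high, right of the carton and farther away. Leave alone.
- pliers: Bystander: flat pliers, 50 x 121 x 12 mm, lying beyond the carton to the left. Leave alone.
Things that resemble listed ones, but are neither listed nor needed, are in the scene too. What is shaped like the sample_box but turquoise is not meant.

How it is judged:
By the outcome, as a careful person would: the job done as asked, in the order asked, and still so for the second after the job is handed in, with the robot touching nothing.
It also fails if it takes over 61 s, if anything falls off the work surface, if the arm or the gripper's body presses on something with over 40 N, if the wrist force passes 120 N, or if a joint passes its speed limit or range.

## Working session

There is one attempt and no reset: what is moved stays moved. The work goes in short steps, Python scripts to look and compute and a tool call to move; the robot and the scene stay as the last step left them, time stands still between calls to the robot, and variables do not carry over. Pictures are saved under pics/ and viewed, at most 10 in all, crops included, and the job is handed in when it is done.

Besides the shell and the picture viewer there is one more tool, called by a JSON object that holds its "fn" and its "kwargs", one argument or row to a line. move_arm: Moves the arm, as the interface text tells. Its arguments: {"type":"object","properties":{"steps":{"type":"array","items":{"type":"array","items":{"type":"array","items":{"type":"number"}}}}},"required":["steps"]}

```bash
ls; mkdir -p pics; cat > h.py <<'E'
import numpy as np, cv2
from plant import bot, vision, order
def world(cam, depth):
    i=vision.camera_info(cam); R,_=cv2.Rodrigues(np.array(i["rvec"],float)); t=np.array(i["tvec"],float).ravel()
    v,u=np.mgrid[0:400,0:640]
    P=np.stack([(u-i["cx"])/i["fx"]*depth,(v-i["cy"])/i["fy"]*depth,depth],-1)
    W=(P-t)@R
    W[depth<=0]=np.nan
    return W
E
python3 - <<'E'
from h import *
pics=[]
for c in ("scene","top"):
    im,d=vision.grab_frame(c); W=world(c,d); np.save(f"W_{c}.npy",W); cv2.imwrite(f"pics/{c}0.png",im)
    i=vision.camera_info(c); R,_=cv2.Rodrigues(np.array(i["rvec"],float)); print(c,-R.T@np.array(i["tvec"]).ravel(),i["fx"])
    for n in ("sample_box","carton","pocket","end_flap_left","end_flap_right","cover","loupe","tape_ring","pliers"):
        for r in vision.silhouettes(c,n)[:3]:
            m=r["region"]; p=W[m]; p=p[~np.isnan(p[:,0])]
            print(c,n,round(r["p"],2),np.round(r["extent"]),np.round(np.median(p,0),3) if len(p) else None, np.round(np.percentile(p,[3,97],axis=0),3).tolist() if len(p) else None)
            if n in("sample_box",): np.save(f"m_{c}_{n}_{int(r['extent'][0])}.npy",m)
print(bot.get_obs())
E
```

```text
pics
scene [0.10100724 0.79232838 1.00522389] 385.13486775237914
scene sample_box 0.83 [316. 201.  27.  18.] [0.565 0.081 0.021] [[0.533, 0.045, 0.007], [0.6, 0.116, 0.024]]
scene sample_box 0.68 [358. 195.  22.  23.] [ 0.463 -0.025  0.02 ] [[0.429, -0.076, 0.001], [0.497, 0.009, 0.024]]
scene carton 0.96 [286. 232.  80.  98.] [0.548 0.271 0.057] [[0.439, 0.183, 0.007], [0.608, 0.364, 0.206]]
scene pocket 0.9 [288. 232.  81.  97.] [0.548 0.27  0.053] [[0.439, 0.177, 0.002], [0.612, 0.364, 0.205]]
scene end_flap_left 0.42 [281. 264.  41.  10.] [0.496 0.368 0.096] [[0.438, 0.332, 0.023], [0.551, 0.388, 0.109]]
scene end_flap_right 0.71 [305. 215.  42.  29.] [0.531 0.193 0.089] [[0.472, 0.172, 0.062], [0.59, 0.212, 0.111]]
scene end_flap_right 0.17 [316. 178.  18.  16.] [ 0.633 -0.029  0.01 ] [[0.603, -0.057, -0.001], [0.66, 0.006, 0.014]]
scene cover 0.72 [266. 217.  34.  66.] [0.592 0.3   0.143] [[0.569, 0.226, 0.074], [0.615, 0.363, 0.208]]
scene loupe 0.72 [254. 309.  14.  17.] [0.483 0.493 0.033] [[0.467, 0.474, 0.002], [0.515, 0.509, 0.038]]
scene loupe 0.34 [287. 232.  82.  92.] 
[... 1732 characters left out ...]
]]
{'t': 1.0, 'qpos': array([60.80752731, 34.33481828, -0.14125932, 91.63801928,  0.10317342,
       54.02475636, -4.57093212]), 'qvel': array([ 0.01608057,  0.03160353,  0.00123925, -0.1005408 ,  0.01359058,
       -0.07164599,  0.01172888]), 'joint_torque': array([ 1.77103516e-04, -7.76231503e+01,  1.56414829e+00, -2.58375800e+01,
        1.25777983e-02,  2.13880849e-03,  3.14554995e-05]), 'eef_pos': array([ 0.30405616, -0.65816916,  0.23131262]), 'orientation': array([1.79997176e+02, 3.61018188e-03, 2.47987904e+01]), 'contact_force': array([-1.24212837, -0.37164641, -0.80187773]), 'torque': array([ 0.00767861, -0.06739245, -0.04237605]), 'grasp_force': 0.0, 'opening': 0.08535451480125093}
```

View pics/scene0.png

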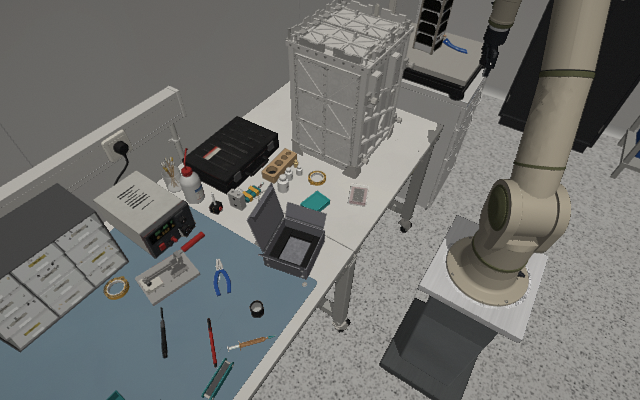

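View pics/top0.png

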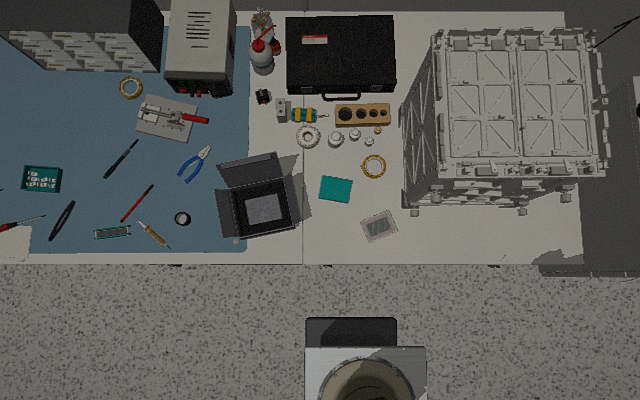

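The scene picture shows the carton at about (290,240), the turquoise decoy at (316,201), and the clear sample box at (358,195). In the top picture the clear box is at (380,226), the carton pocket at (264,208), and the dispenser is to the right of column 405.

```bash
python3 - <<'E'
from h import *
import glob
def mar(P):
    c,s,a=cv2.minAreaRect((P[:,:2]*1000).astype(np.float32)); return np.round(c,1),np.round(s,1),round(a,1)
for c in ("top","scene"):
    W=np.load(f"W_{c}.npy"); im=cv2.imread(f"pics/{c}0.png").astype(int)
    ok=~np.isnan(W[...,0]); X,Y,Z=W[...,0],W[...,1],W[...,2]
    m=ok&(X>.41)&(X<.53)&(Y>-.11)&(Y<.03)&(Z>.014)&(Z<.035)
    print(c,"box",mar(W[m]),m.sum(),np.median(Z[m]), W[m].mean(0).round(4))
    for f in glob.glob(f"m_{c}_sample_box_3[58]*.npy"): 
        q=W[np.load(f)]; q=q[~np.isnan(q[:,0])]; print("mask",mar(q),q.mean(0).round(4))
    C=ok&(X>.42)&(X<.63)&(Y>.16)&(Y<.40)
    for nm,lo,hi in(("pocket",.004,.016),("foam",.017,.028),("rim",.054,.066)):
        m=C&(Z>lo)&(Z<hi)
        # largest comp near carton centre
        n,l,st,ce=cv2.connectedComponentsWithStats(m.astype(np.uint8),connectivity=8)
        for k in np.argsort(-st[1:,4])[:2]+1:
            if st[k,4]>25: print(c,nm,st[k,4],ce[k].round(),mar(W[l==k]),W[l==k].mean(0).round(4))
    D=ok&(X>.3)&(X<1.0)&(Y<-.08)&(Y>-.6)&(Z>.3)&(Z<.5)
    if D.any(): print("disp",np.percentile(W[D],[1,50,99],axis=0).round(3).tolist())
im=cv2.imread("pics/top0.png")[145:255,205:410]; cv2.imwrite("pics/c1.png",cv2.resize(im,None,fx=3.9,fy=3.9,interpolation=cv2.INTER_CUBIC))
E
```

```text
top box (array([476.2, -56.5]), array([ 62.4, 125.8]), 23.1) 718 0.02161682408587187 [ 0.4681 -0.037   0.0216]
mask (array([467.6, -36. ]), array([62.1, 81.2]), 23.9) [ 0.4669 -0.0355  0.0214]
top pocket 862 [262. 209.] (array([515. , 277.2]), array([71.8, 92.7]), 12.3) [0.5151 0.2771 0.0102]
top pocket 29 [234. 240.] (array([431.1, 350.5]), array([28. , 14.4]), 63.9) [0.4299 0.3517 0.0057]
top foam 1482 [261. 207.] (array([516.4, 277.8]), array([127.3, 141.3]), 12.3) [0.5176 0.2788 0.022 ]
top rim 270 [251. 211.] (array([513.3, 277.8]), array([137.6, 150.8]), 12.4) [0.502  0.2998 0.06  ]
disp [[0.504, -0.406, 0.309], [0.647, -0.248, 0.448], [0.8, -0.1, 0.471]]
scene box (array([475.3, -56.2]), array([ 63.1, 130.2]), 24.1) 360 0.021003871842126008 [ 0.4685 -0.0377  0.021 ]
mask (array([470.5, -45.6]), array([ 63.9, 111.5]), 21.7) [ 0.4626 -0.0285  0.0183]
scene pocket 579 [294. 250.] (array([515.6, 273. ]), array([71.2, 93. ]), 12.5) [0.516  0.2728 0.0096]
scene pocket 97 [284. 271.] (array([499.3, 346.8]), array([146.8,  17.4]), 15.9) [0.4983 0.3495 0.0094]
scene foam 752 [295. 242.] (array([520.3, 265.8]), array([123.2, 124.3]), 12.6) [0.5269 0.2559 0.0216]
scene foam 87 [285. 269.] (array([495. , 348.7]), array([134.6,   4.5]), 11.9) [0.4936 0.3487 0.0221]
scene rim 252 [298. 236.] (array([512.5, 275.8]), array([139.2, 154.1]), 12.7) [0.516  0.2489 0.0591]
disp [[0.502, -0.405, 0.304], [0.626, -0.161, 0.443], [0.799, -0.098, 0.469]]
```

View pics/c1.png

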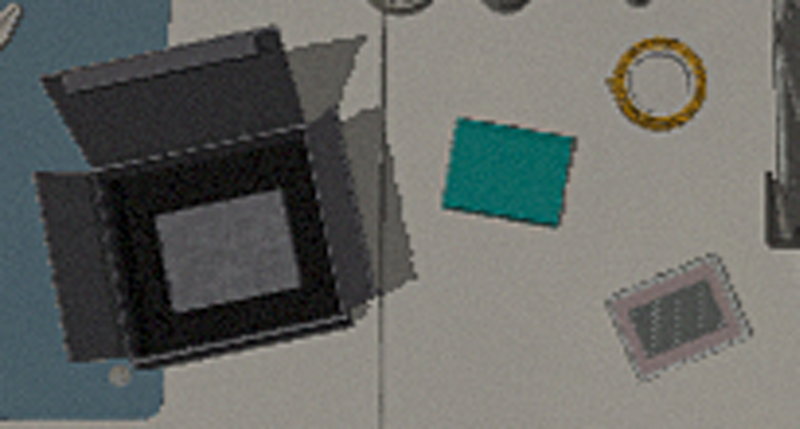

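The top picture crop shows the carton with its pocket centred at crop (228,250). The clear box is at crop (680,318). The turquoise decoy is at (510,172) and the tape roll is at (658,85).

From the depth data:

| Item | Position (m) | Yaw |
|---|---|---|
| Sample box | (0.4676, -0.036) | 23.9° |
| Pocket | (0.5145, 0.277) | 12.3° |

I'm swinging in front of the dispenser.

The rows are not in the units I measure in: turns go in shares of pi/2 rad. I convert before sending: 1.12 rad is 0.713.

{"fn": "move_arm", "kwargs": {
  "steps": [
    [[0.007,0.045,-0.004,0,0,0.0891,0],[0.014,0.09,-0.008,0,0,0.1783,0],[0.021,0.135,-0.012,0,0,0.2674,0],[0.028,0.18,-0.016,0,0,0.3565,0],[0.035,0.225,-0.02,0,0,0.4456,0],[0.042,0.27,-0.024,0,0,0.5348,0],[0.049,0.315,-0.028,0,0,0.6239,0],[0.056,0.36,-0.03,0,0,0.713,0]]
  ]
}}

```text
t: 1.8
eef_pos: [0.3601, -0.2965, 0.2014]
orientation: [180.0, 0.0, 89.3]
contact_force: [1.0, -0.0, -0.5]
opening: 0.0855
grasp_force: 0.0
```

Scaled: 0.43 rad is 0.2737.

{"fn": "move_arm", "kwargs": {
  "steps": [
    [[0.013,0.04,0,0,0,0.07,0],[0.026,0.08,0,0,0,0.1401,0],[0.038,0.12,0,0,0,0.2101,0],[0.05,0.158,0,0,0,0.2737,0],[0.07,0.2,-0.02,0,0,0.2737,0],[0.09,0.24,-0.05,0,0,0.2737,0],[0.1035,0.27,-0.09,0,0,0.2737,0],[0.1035,0.27,-0.12,0,0,0.2737,0]]
  ]
}}

```text
t: 2.6
eef_pos: [0.4663, -0.0238, 0.0804]
orientation: [179.7, -0.0, 113.9]
contact_force: [0.4, -1.3, -0.7]
opening: 0.0852
grasp_force: 0.0
```

```bash
python3 - <<'E'
from h import *
for c in ("top","scene"):
    im,d=vision.grab_frame(c); cv2.imwrite(f"pics/{c}1.png",im)
    if c=="scene": s=im[150:230,310:410]
cv2.imwrite("pics/c2.png",cv2.resize(s,None,fx=6,fy=6,interpolation=cv2.INTER_CUBIC))
o=bot.get_obs(); print(o["eef_pos"],o["orientation"],o["qpos"],o["contact_force"])
E
```

```text
[ 0.4624059  -0.02641202  0.07833817] [-1.79724596e+02 -1.35270878e-01  1.13825153e+02] [  8.43067541  32.7893125  -17.12940024 131.7077501   28.82895038
  19.21862691  -9.78103257] [ 0.16081241 -0.791902    0.21570264]
```

View pics/c2.png

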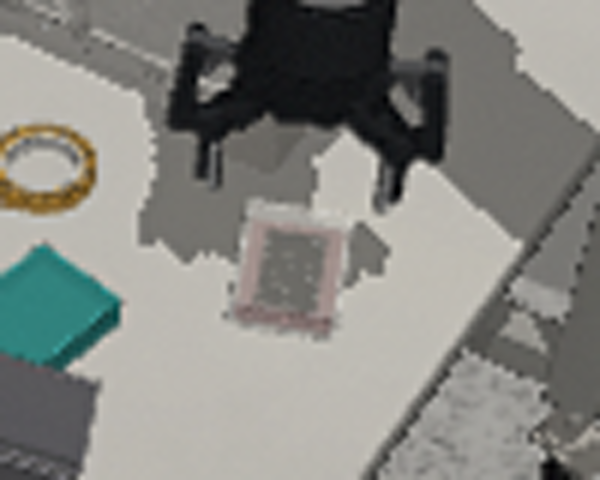

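The crop shows the open gripper above the clear box (crop 290,270), with its fingers straddling the 62 mm width. I'm descending to grip the box high, so the fingertips stay above the foam later.

{"fn": "move_arm", "kwargs": {
  "steps": [
    [[0,0,-0.03,0,0,0,0],[0,0,-0.055,0,0,0,0],[0,0,-0.073,0,0,0,0],[0,0,-0.073,0,0,0,0],[0,0,-0.073,0,0,0,0.5],[0,0,-0.073,0,0,0,0.5],[0,0,-0.073,0,0,0,0.5],[0,0,-0.073,0,0,0,0.5]]
  ]
}}

```text
t: 3.5
eef_pos: [0.4641, -0.0288, 0.0102]
orientation: [179.9, 0.1, 113.5]
contact_force: [-0.7, -0.3, 7.9]
opening: 0.06
grasp_force: 63.0
```

{"fn": "move_arm", "kwargs": {
  "steps": [
    [[0,0,0,0,0,0,0.6],[0,0,0.02,0,0,0,0.6],[0,0.005,0.05,0,0,0,0.6],[0,0.01,0.08,0,0,0,0.6],[0,0.01,0.11,0,0,0,0.6],[0,0.01,0.14,0,0,0,0.6],[0,0.01,0.14,0,0,0,0.6]]
  ]
}}

```text
t: 4.2
eef_pos: [0.465, -0.0187, 0.1529]
orientation: [179.6, 0.2, 113.5]
contact_force: [0.1, -0.3, -1.5]
opening: 0.0598
grasp_force: 65.9
```

```bash
python3 - <<'E'
from h import *
W={}
for c in ("top","scene"):
    im,d=vision.grab_frame(c); cv2.imwrite(f"pics/{c}2.png",im); np.save(f"W2_{c}.npy",world(c,d))
    if c=="scene": s=im[120:250,290:420]
cv2.imwrite("pics/c3.png",cv2.resize(s,None,fx=4.5,fy=4.5,interpolation=cv2.INTER_CUBIC))
o=bot.get_obs(); print(o["eef_pos"],o["orientation"],o["contact_force"],o["opening"],o["grasp_force"])
# flaps from first cloud in carton frame
a=np.radians(12.4)
for c in ("top","scene"):
    P=np.load(f"W_{c}.npy").reshape(-1,3); P=P[~np.isnan(P[:,0])]
    d=P-np.array([.514,.277,0]); 
    L=np.c_[d[:,0]*np.cos(a)+d[:,1]*np.sin(a), -d[:,0]*np.sin(a)+d[:,1]*np.cos(a), d[:,2]]
    for nm,s in(("left",1),("right",-1)):
        m=(abs(L[:,0])<.055)&(L[:,1]*s>.06)&(L[:,1]*s<.13)&(L[:,2]>.07)&(L[:,2]<.13)
        q=L[m]; f=np.polyfit(q[:,2],q[:,1]*s,1); print(c,nm,m.sum(),"angle",np.pi/2+np.arctan(f[0]),"ymax",np.percentile(q[:,1]*s,98),"zmax",np.percentile(q[:,2],98),"y@62",np.polyval(f,.062))
    m=(abs(L[:,1])<.07)&(L[:,0]>.05)&(L[:,0]<.15)&(L[:,2]>.085)&(L[:,2]<.19)
    q=L[m]; f=np.polyfit(q[:,2],q[:,0],1); print(c,"cover",np.pi/2+np.arctan(f[0]),np.polyval(f,.0665))
E
```

```text
[ 0.46382745 -0.01897643  0.1499087 ] [1.79853062e+02 1.07746113e-01 1.13521214e+02] [-0.3702987  -0.36180175 -1.29896065] 0.060060127644909374 65.9198060631752
top left 592 angle 2.1862063904728513 ymax 0.10419509059348682 zmax 0.1090207938583219 y@62 0.06975155330222867
top right 357 angle 2.0179873300525424 ymax 0.09830485528237108 zmax 0.11530460773378262 y@62 0.07196230335522708
top cover 1.793998337041042 0.06519001336328407
scene left 124 angle 2.2225173188535354 ymax 0.10628758820352445 zmax 0.10984106374596067 y@62 0.06934212356831337
scene right 482 angle 2.015308381510164 ymax 0.09681588655781717 zmax 0.11188160923221148 y@62 0.07188214979728065
scene cover 1.7954597138921864 0.06380105704954551
```

View pics/c3.png

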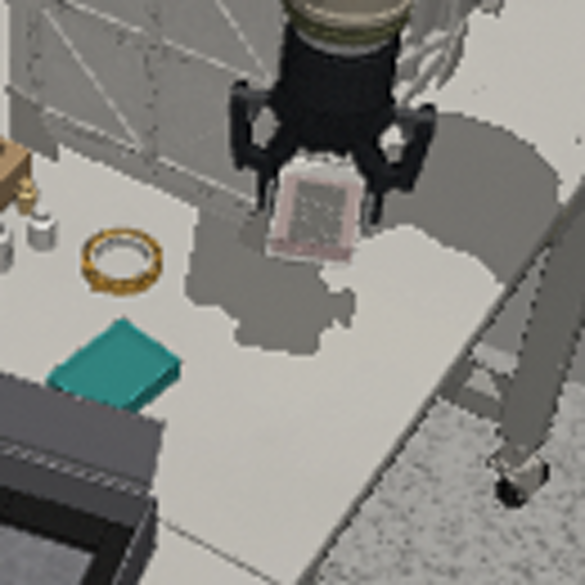

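The crop shows the clear box held level in the gripper (crop 315,215). Next I'm carrying it over the carton.

Scaled: -0.15 rad is -0.0955.

{"fn": "move_arm", "kwargs": {
  "steps": [
    [[0.004,0.02,0.02,0,0,0,0.6],[0.01,0.06,0.025,0,0,-0.0191,0.6],[0.017,0.105,0.025,0,0,-0.0446,0.6],[0.024,0.15,0.025,0,0,-0.07,0.6],[0.031,0.195,0.025,0,0,-0.0955,0.6],[0.038,0.24,0.025,0,0,-0.121,0.6],[0.045,0.28,0.025,0,0,-0.1241,0.6],[0.049,0.303,0.025,0,0,-0.1241,0.6]]
  ]
}}

```text
t: 5.1
eef_pos: [0.5119, 0.2886, 0.1725]
orientation: [-180.0, -0.1, 102.6]
contact_force: [0.6, 0.2, -0.4]
opening: 0.0604
grasp_force: 65.9
```

{"fn": "move_arm", "kwargs": {
  "steps": [
    [[0,0,-0.02,0,0,0,0.6],[0,0,-0.05,0,0,0,0.6],[0,0,-0.08,0,0,0,0.6],[0,0,-0.11,0,0,0,0.6],[0,0,-0.122,0,0,0,0.6],[0,0,-0.122,0,0,0,0.6],[0,0,-0.122,0,0,0,0.6]]
  ]
}}

```text
t: 5.8
eef_pos: [0.5126, 0.285, 0.0517]
orientation: [-180.0, 0.0, 102.4]
contact_force: [0.4, -0.1, 0.6]
opening: 0.0603
grasp_force: 65.9
```

```bash
python3 - <<'E'
from h import *
out=[]
for c,(u0,u1,v0,v1) in (("top",(205,310,150,255)),("scene",(235,340,180,285))):
    im,d=vision.grab_frame(c); np.save(f"W3_{c}.npy",world(c,d))
    out.append(cv2.resize(im[v0:v1,u0:u1],(400,400),interpolation=cv2.INTER_CUBIC))
cv2.imwrite("pics/c4.png",np.hstack(out))
o=bot.get_obs(); print(o["eef_pos"],o["orientation"],o["contact_force"],o["opening"],o["grasp_force"])
E
```

```text
[0.5131965  0.2852037  0.05251913] [ 1.79902178e+02 -3.07707432e-02  1.02426540e+02] [-0.36210642  0.24307213  0.18030542] 0.06021508341588087 65.8722996711731
```

View pics/c4.png

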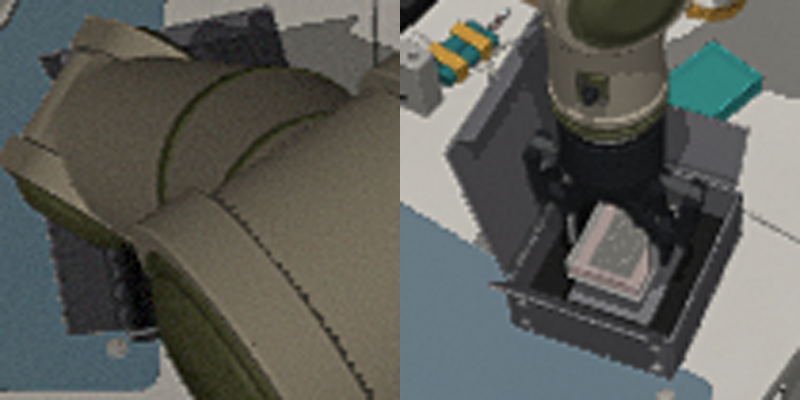

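The right panel shows the box level and just above the pocket (panel 610,260), with the lighter pocket visible around it. I'm lowering it gradually and watching the force.

{"fn": "move_arm", "kwargs": {
  "steps": [
    [[0,0,-0.012,0,0,0,0.6],[0,0,-0.022,0,0,0,0.6],[0,0,-0.027,0,0,0,0.6],[0,0,-0.029,0,0,0,0.6],[0,0,-0.029,0,0,0,0.6]]
  ]
}}

```text
t: 6.4
eef_pos: [0.5123, 0.2848, 0.0218]
orientation: [-180.0, 0.0, 102.4]
contact_force: [-0.4, -0.7, 0.3]
opening: 0.0603
grasp_force: 65.9
```

{"fn": "move_arm", "kwargs": {
  "steps": [
    [[0,0,-0.001,0,0,0,0.6],[0,0,-0.002,0,0,0,0.6],[0,0,-0.002,0,0,0,0.6]]
  ]
}}

```text
t: 6.7
eef_pos: [0.5127, 0.2849, 0.0204]
orientation: [180.0, -0.0, 102.4]
contact_force: [0.1, -0.7, -0.6]
opening: 0.0602
grasp_force: 65.9
```

{"fn": "move_arm", "kwargs": {
  "steps": [
    [[0,0,-0.001,0,0,0,0.6],[0,0,-0.001,0,0,0,0.6]]
  ]
}}

```text
t: 6.9
eef_pos: [0.5127, 0.2849, 0.0203]
orientation: [179.9, 0.0, 102.4]
contact_force: [-1.8, -1.9, 11.1]
opening: 0.06
grasp_force: 67.1
```

{"fn": "move_arm", "kwargs": {
  "steps": [
    [[0,0,-0.001,0,0,0,0.6],[0,0,-0.001,0,0,0,0.6]]
  ]
}}

```text
t: 7.1
eef_pos: [0.5127, 0.2849, 0.0202]
orientation: [179.9, 0.0, 102.4]
contact_force: [-4.7, -3.1, 23.0]
opening: 0.0599
grasp_force: 68.4
```

It made contact at the expected pocket-floor height. I'm easing the load, releasing, and retreating up.

{"fn": "move_arm", "kwargs": {
  "steps": [
    [[0,0,0.0015,0,0,0,0.6],[0,0,0.0015,0,0,0,0.15],[0,0,0.0015,0,0,0,0.15],[0,0,0.0015,0,0,0,0.15],[0,0,0.02,0,0,0,0.15],[0,0,0.06,0,0,0,0.15],[0,0,0.1,0,0,0,0.15],[0,0,0.14,0,0,0,0.15]]
  ]
}}

```text
t: 7.9
eef_pos: [0.5129, 0.2849, 0.1595]
orientation: [180.0, -0.0, 102.4]
contact_force: [0.3, 0.7, 0.5]
opening: 0.0726
grasp_force: 0.0
```

```bash
cat > path.py <<'E'
import numpy as np
C=np.array([.514,.277]);a=np.radians(12.4);R=np.array([[np.cos(a),-np.sin(a)],[np.sin(a),np.cos(a)]])
def rows(loc,cmd):
    for x,y,z in loc: print(np.round(np.r_[C+R@[x,y],z]-cmd,4).tolist())
def arc(th,r,h,hz,w,t=.002): # out-distance, z of TCP
    return h-r*np.cos(th)+t*np.sin(th)+w, hz+r*np.sin(th)+t*np.cos(th)
TH=[1.9,1.57,1.3,1.0,.75,.5,.3,.12,0]
E
python3 - <<'E'
from path import *
cmd=np.array([.5126,.285,.1583])
L=[(-.015,.05,.16),(-.015,.095,.16),(-.015,.14,.16),(-.015,.14,.12),(-.015,.14,.09)]
print("left approach");rows(L,cmd)
c=np.r_[C+R@[-.015,.14],.09]; print("at",c)
print("left");rows([(-.015,*arc(t,.040,.071,.062,.011)) for t in [2.15]+TH],c)
c2=np.r_[C+R@[-.015,-.14],.09]; print("at R",c2)
print("right");rows([(-.015,-arc(t,.040,.071,.062,.011)[0],arc(t,.040,.071,.062,.011)[1]) for t in [2.15]+TH],c2)
E
```

```text
left approach
[-0.024, 0.0376, 0.0017]
[-0.0336, 0.0816, 0.0017]
[-0.0433, 0.1255, 0.0017]
[-0.0433, 0.1255, -0.0383]
[-0.0433, 0.1255, -0.0683]
at [0.46928697 0.41051309 0.09      ]
left
[0.0074, -0.0336, 0.0044]
[0.0093, -0.0422, 0.0092]
[0.012, -0.0547, 0.012]
[0.0143, -0.0652, 0.0111]
[0.0167, -0.0761, 0.0067]
[0.0184, -0.0839, 0.0007]
[0.0198, -0.09, -0.0071]
[0.0205, -0.0934, -0.0143]
[0.0209, -0.0952, -0.0212]
[0.021, -0.0957, -0.026]
at R [0.52941286 0.13704485 0.09      ]
right
[-0.0074, 0.0336, 0.0044]
[-0.0093, 0.0422, 0.0092]
[-0.012, 0.0547, 0.012]
[-0.0143, 0.0652, 0.0111]
[-0.0167, 0.0761, 0.0067]
[-0.0184, 0.0839, 0.0007]
[-0.0198, 0.09, -0.0071]
[-0.0205, 0.0934, -0.0143]
[-0.0209, 0.0952, -0.0212]
[-0.021, 0.0957, -0.026]
```

{"fn": "move_arm", "kwargs": {
  "steps": [
    [[-0.012,0.015,0.002,0,0,0,1],[-0.024,0.0376,0.002,0,0,0,1],[-0.0336,0.0816,0.002,0,0,0,1],[-0.0433,0.1255,0.002,0,0,0,1],[-0.0433,0.1255,-0.038,0,0,0,1],[-0.0433,0.1255,-0.068,0,0,0,1],[-0.0433,0.1255,-0.068,0,0,0,1]]
  ]
}}

```text
t: 8.6
eef_pos: [0.4678, 0.4091, 0.0866]
orientation: [-179.7, 0.2, 102.5]
contact_force: [-0.2, -1.3, 0.6]
opening: 0.0002
grasp_force: 0.0
```

```bash
python3 - <<'E'
from h import *
from path import C,R
out=[]
for c,(u0,u1,v0,v1) in (("top",(205,310,150,255)),("scene",(235,340,180,285))):
    im,d=vision.grab_frame(c); W=world(c,d)
    out.append(cv2.resize(im[v0:v1,u0:u1],(400,400),interpolation=cv2.INTER_CUBIC))
    P=W.reshape(-1,3); P=P[~np.isnan(P[:,0])]; L=np.c_[(P[:,:2]-C)@R,P[:,2]]
    m=(abs(L[:,0])<.055)&(abs(L[:,1])<.062)&(L[:,2]>.0275)&(L[:,2]<.045); q=L[m]
    print(c,m.sum(),np.percentile(q,[2,50,98],axis=0).round(4).tolist(), cv2.minAreaRect((q[:,:2]*1000).astype(np.float32)))
    A=np.c_[q[:,:2],np.ones(len(q))]; print("plane",np.linalg.lstsq(A,q[:,2],rcond=None)[0].round(4))
cv2.imwrite("pics/c5.png",np.hstack(out))
E
```

```text
top 62 [[0.0092, -0.05, 0.0276], [0.0252, -0.0336, 0.0317], [0.0482, -0.0147, 0.0379]] ((46.578834533691406, 0.3974266052246094), (107.01756286621094, 39.17816162109375), 66.83401489257812)
plane [-0.1057  0.0274  0.0355]
scene 342 [[-0.0309, -0.0393, 0.028], [-0.0089, -0.0067, 0.0315], [0.0237, 0.0397, 0.0353]] ((-2.001058578491211, -0.2701263427734375), (60.29008865356445, 84.73650360107422), 1.3039833307266235)
plane [0.007  0.008  0.0317]
```

View pics/c5.png

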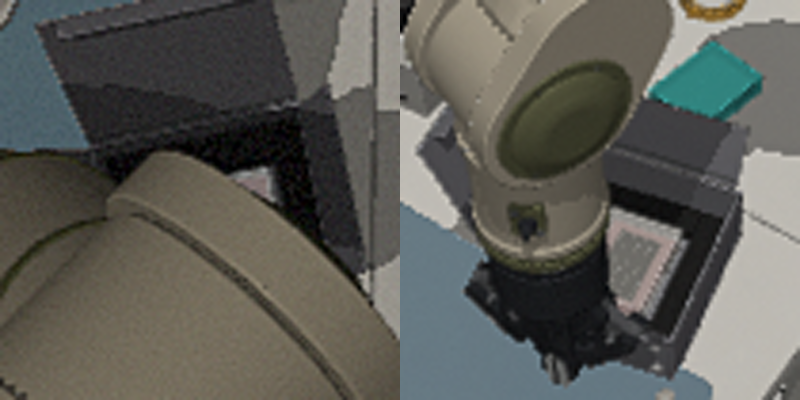

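The right panel shows the box lying flat in the pocket (panel 640,260). Depth puts its top at 31.7 mm, level and centred. The shut fingers stand outside the left flap (panel 555,365), so I'm folding that flap now.

{"fn": "move_arm", "kwargs": {
  "steps": [
    [[0.005,-0.02,0.002,0,0,0,1],[0.0074,-0.0336,0.0044,0,0,0,1],[0.0093,-0.0422,0.0092,0,0,0,1],[0.012,-0.0547,0.012,0,0,0,1],[0.0143,-0.0652,0.0111,0,0,0,1],[0.0167,-0.0761,0.0067,0,0,0,1],[0.0184,-0.0839,0.0007,0,0,0,1],[0.0198,-0.09,-0.0071,0,0,0,1]]
  ]
}}

```text
t: 9.5
eef_pos: [0.4893, 0.3193, 0.0826]
orientation: [-180.0, 0.0, 102.4]
contact_force: [0.5, 0.2, -0.1]
opening: 0.0001
grasp_force: 0.3
```

{"fn": "move_arm", "kwargs": {
  "steps": [
    [[0.0007,-0.0034,-0.0072,0,0,0,1],[0.0011,-0.0052,-0.0141,0,0,0,1],[0.0012,-0.0057,-0.018,0,0,0,1],[0.0012,-0.0057,-0.02,0,0,0,1],[0.0012,-0.0057,-0.02,0,0,0,1]]
  ]
}}

```text
t: 10.0
eef_pos: [0.4899, 0.3145, 0.0637]
orientation: [-180.0, 0.1, 102.5]
contact_force: [-2.3, -3.9, 10.8]
opening: 0.0003
grasp_force: 5.4
```

{"fn": "move_arm", "kwargs": {
  "steps": [
    [[0,0,0.05,0,0,0,1],[0,0,0.1,0,0,0,1],[0.01,-0.045,0.1,0,0,0,1],[0.02,-0.09,0.1,0,0,0,1],[0.03,-0.135,0.1,0,0,0,1],[0.039,-0.178,0.1,0,0,0,1],[0.039,-0.178,0.06,0,0,0,1],[0.039,-0.178,0.027,0,0,0,1]]
  ]
}}

```text
t: 10.8
eef_pos: [0.5303, 0.1345, 0.0896]
orientation: [179.9, 0.0, 102.2]
contact_force: [-0.3, 1.3, -1.7]
opening: -0.0001
grasp_force: 0.0
```

{"fn": "move_arm", "kwargs": {
  "steps": [
    [[-0.005,0.02,0.002,0,0,0,1],[-0.0074,0.0336,0.0044,0,0,0,1],[-0.0093,0.0422,0.0092,0,0,0,1],[-0.012,0.0547,0.012,0,0,0,1],[-0.0143,0.0652,0.0111,0,0,0,1],[-0.0167,0.0761,0.0067,0,0,0,1],[-0.0184,0.0839,0.0007,0,0,0,1],[-0.0198,0.09,-0.0071,0,0,0,1]]
  ]
}}

```text
t: 11.6
eef_pos: [0.5094, 0.2276, 0.0827]
orientation: [180.0, -0.0, 102.5]
contact_force: [0.6, -0.4, 0.6]
opening: -0.0001
grasp_force: 0.3
```

{"fn": "move_arm", "kwargs": {
  "steps": [
    [[-0.0007,0.0034,-0.0072,0,0,0,1],[-0.0011,0.0052,-0.0141,0,0,0,1],[-0.0012,0.0057,-0.018,0,0,0,1],[-0.0012,0.0057,-0.02,0,0,0,1],[-0.0012,0.0057,-0.02,0,0,0,1]]
  ]
}}

```text
t: 12.1
eef_pos: [0.508, 0.2323, 0.0637]
orientation: [-180.0, 0.0, 102.4]
contact_force: [-4.3, -0.4, 11.5]
opening: -0.0001
grasp_force: 5.6
```

{"fn": "move_arm", "kwargs": {
  "steps": [
    [[0,0,0.05,0,0,0,1],[0,0,0.1,0,0,0,1],[0,0,0.15,0,0,0,1],[0,0,0.2,0,0,0,1],[0.02,0.01,0.24,0,0,0,1],[0.06,0.03,0.24,0,0,0,1],[0.1,0.05,0.24,0,0,0,1],[0.14,0.07,0.24,0,0,0,1]]
  ]
}}

```text
t: 12.9
eef_pos: [0.65, 0.3019, 0.3035]
orientation: [180.0, 0.0, 102.4]
contact_force: [-0.2, 0.1, -0.2]
opening: -0.0001
grasp_force: 0.0
```

```bash
python3 - <<'E'
from h import *
from path import *
out=[]
for c,(u0,u1,v0,v1) in (("top",(195,315,145,265)),("scene",(235,345,170,280))):
    im,d=vision.grab_frame(c); W=world(c,d)
    out.append(cv2.resize(im[v0:v1,u0:u1],(400,400),interpolation=cv2.INTER_CUBIC))
    P=W.reshape(-1,3); P=P[~np.isnan(P[:,0])]; L=np.c_[(P[:,:2]-C)@R,P[:,2]]
    for s in (1,-1):
        m=(abs(L[:,0])<.055)&(L[:,1]*s>.02)&(L[:,1]*s<.065)&(L[:,2]>.045)&(L[:,2]<.11); q=L[m]
        if m.sum()>10: print(c,s,m.sum(),np.median(q[:,2]),np.polyfit(q[:,1]*s,q[:,2],1))
cv2.imwrite("pics/c6.png",np.hstack(out))
cmd=np.array([.6483,.3025,.3031]); print(bot.get_obs()["eef_pos"])
rows([(.15,0,.3),(.15,0,.17)],cmd)
c=np.r_[C+R@[.15,0],.17]; print(c)
rows([(arc(t,.11,.067,.0665,.0145)[0],0,arc(t,.11,.067,.0665,.0145)[1]) for t in [1.9,1.75,1.57,1.4,1.2,1.0,.8,.65,.5,.37,.25,.15,.07,0]],c)
E
```

```text
top 1 719 0.06387142591425311 [-0.01050945  0.06431048]
top -1 643 0.063595286407182 [-0.00722498  0.06389698]
scene 1 492 0.06317925598463238 [0.00124394 0.0632212 ]
scene -1 437 0.06330004439374347 [0.00787298 0.06281241]
[0.65213274 0.30334685 0.30105546]
[0.0122, 0.0067, -0.0031]
[0.0122, 0.0067, -0.1331]
[0.66050084 0.3092103  0.17      ]
[-0.0303, -0.0067, -0.0001]
[-0.0458, -0.0101, 0.0044]
[-0.065, -0.0143, 0.0065]
[-0.0832, -0.0183, 0.0052]
[-0.104, -0.0229, -0.0003]
[-0.1233, -0.0271, -0.0099]
[-0.1404, -0.0309, -0.0232]
[-0.1512, -0.0333, -0.0353]
[-0.1602, -0.0352, -0.049]
[-0.1664, -0.0366, -0.0619]
[-0.1705, -0.0375, -0.0743]
[-0.1728, -0.038, -0.0851]
[-0.1739, -0.0382, -0.0938]
[-0.1743, -0.0383, -0.1015]
```

View pics/c6.png

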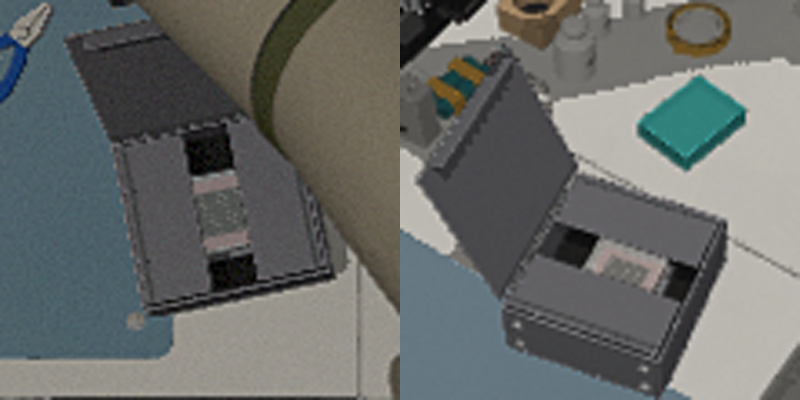

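Both panels show the two end flaps flat, with the box visible between them (right panel 630,270). Depth puts both flap surfaces at about 63.5 mm. Only the cover is still open, so I'm lowering the fingers behind it.

{"fn": "move_arm", "kwargs": {
  "steps": [
    [[0.0122,0.0067,-0.035,0,0,0,1],[0.0122,0.0067,-0.08,0,0,0,1],[0.0122,0.0067,-0.12,0,0,0,1],[0.0122,0.0067,-0.133,0,0,0,1],[0.0122,0.0067,-0.133,0,0,0,1]]
  ]
}}

```text
t: 13.5
eef_pos: [0.6595, 0.308, 0.1681]
orientation: [-179.8, 0.1, 102.4]
contact_force: [-0.5, -0.4, 0.4]
opening: -0.0002
grasp_force: 0.0
```

{"fn": "move_arm", "kwargs": {
  "steps": [
    [[-0.015,-0.0033,0,0,0,0,1],[-0.0303,-0.0067,0,0,0,0,1],[-0.0458,-0.0101,0.0044,0,0,0,1],[-0.065,-0.0143,0.0065,0,0,0,1],[-0.0832,-0.0183,0.0052,0,0,0,1],[-0.104,-0.0229,0,0,0,0,1],[-0.1233,-0.0271,-0.0099,0,0,0,1],[-0.1404,-0.0309,-0.0232,0,0,0,1]]
  ]
}}

```text
t: 14.3
eef_pos: [0.5209, 0.279, 0.15]
orientation: [179.7, -0.1, 102.4]
contact_force: [0.6, -0.2, 0.3]
opening: 0.0002
grasp_force: 0.2
```

{"fn": "move_arm", "kwargs": {
  "steps": [
    [[-0.0108,-0.0024,-0.0121,0,0,0,1],[-0.0198,-0.0043,-0.0258,0,0,0,1],[-0.026,-0.0057,-0.0387,0,0,0,1],[-0.0301,-0.0066,-0.0511,0,0,0,1],[-0.0324,-0.0071,-0.0619,0,0,0,1],[-0.0335,-0.0073,-0.0706,0,0,0,1],[-0.0339,-0.0074,-0.077,0,0,0,1],[-0.0339,-0.0074,-0.0785,0,0,0,1]]
  ]
}}

```text
t: 15.1
eef_pos: [0.4865, 0.271, 0.0682]
orientation: [180.0, 0.0, 102.4]
contact_force: [-1.5, -0.7, 11.6]
opening: 0.0
grasp_force: 5.6
```

{"fn": "move_arm", "kwargs": {
  "steps": [
    [[0,0,-0.001,0,0,0,1],[0,0,-0.001,0,0,0,1]]
  ]
}}

```text
t: 15.3
eef_pos: [0.4864, 0.2709, 0.0683]
orientation: [180.0, 0.0, 102.4]
contact_force: [-1.8, -1.6, 8.3]
opening: -0.0002
grasp_force: 4.1
```

{"fn": "move_arm", "kwargs": {
  "steps": [
    [[0,0,0.03,0,0,0,1],[0,0,0.08,0,0,0,1],[0,0,0.13,0,0,0,1],[-0.005,-0.045,0.14,0,0,0,1],[-0.01,-0.09,0.14,0,0,0,1],[-0.015,-0.135,0.14,0,0,0,1],[-0.02,-0.18,0.14,0,0,0,1],[-0.02,-0.22,0.14,0,0,0,1]]
  ]
}}

```text
t: 16.1
eef_pos: [0.4655, 0.0485, 0.2079]
orientation: [180.0, 0.0, 102.4]
contact_force: [0.6, 0.1, 0.8]
opening: -0.0001
grasp_force: 0.0
```

```bash
python3 - <<'E'
from h import *
from path import *
out=[]
for c,(u0,u1,v0,v1) in (("top",(165,325,125,285)),("scene",(205,345,190,330))):
    im,d=vision.grab_frame(c); W=world(c,d)
    out.append(cv2.resize(im[v0:v1,u0:u1],(400,400),interpolation=cv2.INTER_CUBIC))
    P=W.reshape(-1,3); P=P[~np.isnan(P[:,0])]; L=np.c_[(P[:,:2]-C)@R,P[:,2]]
    m=(abs(L[:,0])<.06)&(abs(L[:,1])<.065)&(L[:,2]>.04)&(L[:,2]<.14); q=L[m]
    A=np.c_[q[:,:2],np.ones(len(q))]; print(c,m.sum(),"plane",np.linalg.lstsq(A,q[:,2],rcond=None)[0].round(4))
    for n in ("loupe","tape_ring","pliers"):
        for r in vision.silhouettes(c,n)[:1]:
            p=W[r["region"]]; p=p[~np.isnan(p[:,0])]; print(c,n,round(r["p"],2),np.median(p,0).round(3))
cv2.imwrite("pics/c7.png",np.hstack(out))
E
```

```text
top 2260 plane [0.001  0.001  0.0682]
top loupe 0.68 [0.486 0.487 0.033]
top tape_ring 0.46 [ 0.654 -0.035  0.011]
top pliers 0.93 [0.643 0.463 0.012]
scene 1467 plane [0.002  0.0021 0.0677]
scene loupe 0.78 [0.481 0.494 0.033]
scene tape_ring 0.63 [ 0.63  -0.023  0.009]
scene pliers 0.55 [0.633 0.472 0.011]
```

View pics/c7.png

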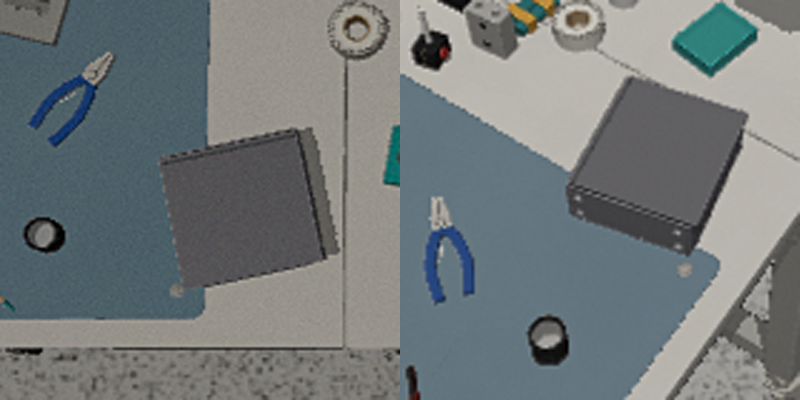

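The carton is closed flat: its cover plane is level at 68 mm (left panel 245,205). The loupe, tape roll and pliers have not moved, and the arm is clear of everything.

```bash
python3 -c "
from h import *
print(order.hand_in())"
```

```text
the job is handed in; nothing more can be done
None
```

The sample box is flat in the pocket, both end flaps and then the cover are folded fully down, the bystanders are where they were, and the job is handed in (16 s of the 61 s used).

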